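Close the tea caddy until its cap clicks

TASK

Close the black tea caddy: take its twist cap from the glass tray, set it flat on the caddy's neck with its two lugs down through the two gaps under the white marks, and turn it clockwise (seen from above) until its slip clutch slips and clicks. One click is enough and a second does no harm, but stop before a third; handle it gently, leave the cap closed there, let go, and do not push the tea glasses, the sugar dish or the tray about.

Things in the scene. Friction and masses are not known exactly. Their poses are not given: they have to be found in the camera images.
- cap_ridge (a point): Loose black twist cap, 0.14 kg, 55 mm tall, upright in the tray: flange 86 mm across, 8 mm thick; on it a grip ridge 62 x 16 mm, 29 mm tall, white line on top. Point on the axis in the ridge, 42 mm above the cap's bottom, 16 mm above the flange's top, 24 mm above its underside. x along the ridge, y across (pinch across y, near the ridge's top), z up. Half a turn makes no difference.
- lugs (a point): On the cap's axis, 3 mm above its bottom, in the grey inner core (43 mm hub reaching 18 mm below the flange). x runs through the core's two orange lugs at its very bottom: they reach 32 mm from the axis, 9 mm wide, 6 mm high. In line with the ridge at the start.
- cap_slip (a joint): Slip clutch in the cap: angle (rad) of core relative to outer cap, 0 at the start. When the core is stopped and the cap turned on, clockwise, it grows against about 0.2 to 0.3 N m; torque builds up, then drops suddenly at each click (passing about 0.09, 0.26, 0.44). It rests at 0.175 (10 degrees) after one click, 0.35 after two. Only felt once the cap is on.
- caddy_mouth (a point): Centre of the caddy neck's rim, 130 mm above the counter. x points through one of two opposite gaps (other at -x) in the ledge inside the neck, marked white on rim, neck and shoulder. Ledge 4 to 9 mm below the rim, its hole 48 mm wide; lugs pass within 0.25 rad of a gap's middle. Cap seated: flange flat on the rim, cap_ridge 24 mm above this point, lug bottoms 18 mm below it.
- caddy: Black round caddy, 116 mm wide, fixed to the counter on a 132 mm steel foot; neck 84 mm outside, 72 mm inside; origin at the centre of its underside, axes as caddy_mouth. Turned clockwise, the lugs run under the ledge, so the cap is locked. Hidden stops hold the core 0.65 to 1.35 rad past the middle of the gap: different each time, not visible, only felt; then the clutch slips.
- tray: Rectangular clear glass tray, 150 mm (x) by 210 mm (y), rim 18 mm high, floor 6 mm thick, origin at the centre of its underside; fixed, the cap stands on its floor.
- glass_a: Tea glass, clear, 68 mm across, 85 mm tall, origin at the centre of its underside; loose bystander.
- glass_b: Tea glass like the other; loose bystander.
- sugar: White sugar dish with clip-on lid, about 98 mm across, 70 mm tall, origin at the centre of its underside; loose bystander.
Not all that is in view belongs to the job. Of the things that look like the part that bears cap_ridge, the middle-sized one is meant.

How it is judged:
On the way, in this order (a step that is already met when the one before it is completed fails the run):
1. the cap is set flat on the neck with its lugs down through the gaps, not yet clicked (z of cap_ridge in the frame of caddy_mouth below 0.0265 m and horizontal distance between cap_ridge and caddy_mouth below 0.005 m and angle between cap_ridge's own z axis and vertical below 0.07 rad and value of joint cap_slip below 0.08 rad), for 0.1 s.
2. the cap has been turned clockwise until the clutch clicked, the lugs under the ledge (value of joint cap_slip above 0.13 rad and angle between the x axis of lugs and the x axis of caddy_mouth, either way round above 0.45 rad and z of cap_ridge in the frame of caddy_mouth below 0.0275 m), for 0.1 s.
At the end, for the whole second after the job is handed in: The clutch has clicked once or twice (0.13 to 0.42 rad of slip); the cap lies flat on the neck (within 2.5 mm in height, 5 mm sideways, 4 degrees), its lugs turned at least 0.45 rad out of the gaps, under the ledge; it is released and the bystanders stand still (value of joint cap_slip between 0.13 and 0.42 rad and angle between the x axis of lugs and the x axis of caddy_mouth, either way round above 0.45 rad and z of cap_ridge in the frame of caddy_mouth below 0.0265 m and horizontal distance between cap_ridge and caddy_mouth below 0.005 m and angle between cap_ridge's own z axis and vertical below 0.07 rad and linear speed of each of sugar, glass_a, glass_b below 0.02 m/s); the robot touches nothing.
It fails at once if the clutch is turned on into a third click (value of joint cap_slip above 0.44 rad).
It fails at once if the clutch is forced the wrong way (value of joint cap_slip below -0.13 rad).
It fails at once if the caddy is pressed or levered hard, with over 35 N (contact force between any of caddy, tray and anything else above 35 N).
It fails at once if a glass or the sugar dish is pushed over 20 mm or tipped (distance of any of glass_a, glass_b, sugar from where it was at the start of the episode above 0.02 m or angle between any of glass_a, glass_b, sugar's own z axis and vertical above 0.3 rad).
It also fails if it takes over 58 s, if anything falls off the work surface, if the arm or the gripper's body presses on something with over 40 N, if the wrist force passes 120 N, or if a joint passes its speed limit or range.

ROBOT

A 6-joint arm with a two-finger parallel gripper is mounted at the origin on the work surface. World frame = base frame: x ahead of the robot, y to its left, z up, the work surface at z = 0. Lengths are in m, angles in rad, forces in N, time in s.
With the tool pointing down it reaches from about 0.35 to 0.775 m from the base axis. Payload 7.3 kg.
Tool frame: the origin (TCP) lies midway between the tips of the shut fingers; the grasp point (between the pads) lies robot.grasp_offset behind it (robot.grasp_offset is the distance from the TCP to the grasp point, in m); z points along the fingers, x is the direction in which the jaws open and shut, and the axes are right-handed (so a half turn about z gives the same grasp; the last joint's range is limited). The gripper opens to 92 mm and grips with 3 to 60 N. Pads are 19 mm wide; open, the fingers measure 130 mm over their backs; the gripper's body (75 mm by 190 mm) begins 47 mm behind the grasp point.
Start: joints at [-1.368, 0.342, 1.524, -0, 1.275, -0.146], TCP at [0.179, -0.493, 0.227] pointing down, gripper open.
Joint ranges: [-2.53, 2.53], [-0.77, 2.02], [0.04, 2.7], [-1, 4.14], [0.28, 2.66], [-3.11, 3.11]. Speed limits (rad/s): [2.57, 2.57, 3.14, 3.14, 3.14, 3.14].

INTERFACE

Orientations are given as [roll, pitch, yaw] about the fixed x, y, z axes, in that order (R = Rz(yaw) Ry(pitch) Rx(roll)).
In Python, from cell import robot gives the robot as it stands. The module is installed in compiled form; this text tells all that it offers.
- The arm moves only by the tool move_arm, never from a script. Its argument "increments" is a list of rows, each a list of 7 numbers: the finger opening in mm, from 0 to 91.8, then the shift along the tool's x, y, z in mm, then the turn, a rotation vector about the tool's x, y, z in rad. A call has 1 to 12 rows; each row shifts and turns the pose as measured when the row begins, along the tool's axes as they then stand; what a row does not reach is not made up. A row lasts 1/8 s, in which the tool goes at most 62.5 mm and 10.7 degrees, less where a joint would pass 70% of its speed; a pose out of reach is approached as far as the arm can. A call is refused whole if a number of a shift passes 62.5 or a number of a turn 0.188, either way. A call with a gripper value outside its range is refused whole. The fingers move at their own pace and stop on an object; "newtons" is the grip in N (left out, the last holds). Time passes only in rows, so rows that do not move let the fingers close. It gives the time, the measured TCP pose, the force and the opening at its end, in the units of the state.
- robot.observe(): the state, without advancing time (a new reading comes with each control period).
- robot.read_camera(name): name is "scene" or "top"; returns a dict with "img" (480x640x3 uint8, red, green, blue), "fx", "fy", "cx", "cy" (pixels), "T" (4x4, takes a point from camera to world coordinates). Camera axes: x right, y down, z forward; pixel columns grow to the right and rows downward; lengths in m; the calibration is good to about 2 mm. A picture is of the moment at which its call begins. There is no depth.
- robot.hand_in(): hands the job in, once; it reports no verdict.
Trained networks look in the newest picture that a camera, given by its name, has taken for a name from the list of things; names that differ only in an ending like _2 or _b are one class to them, and where a whole thing is asked for, a point or a joint stands for the part that bears it (a point fixed in the world has none). Each returns a list of dicts, best first, with "conf" (0 to 1); they miss things now and then, are a little off and sometimes report something else, mostly with a low value. They report only what shows in the picture. A call takes as long as a camera call. They do not tell look-alikes from the thing itself.
- robot.look_for(thing, camera): "rect" ([left, top, width, height] in pixels, round what is visible of it).
The state is a dict: "time": time; "qpos": joint angles; "qvel": joint speeds; "joint_efforts": joint torques, N m; "tool_pos": TCP position; "tool_rot": TCP orientation; "contact_force": force on the tool from outside, world axes, zero at the start; "torque": the same for the moment, N m; "opening": finger opening in m.
Only numpy, scipy, OpenCV 4.12 (cv2) and the standard library are available. Lean on these libraries where they do the work, as an engineer would, in place of code of your own. Each camera call takes 0.05 s, during which the arm holds its last target.

## Working session

There is one attempt and no reset: what is moved stays moved. The work goes in short steps, Python scripts to look and compute and a tool call to move; the robot and the scene stay as the last step left them, time stands still between calls to the robot, and variables do not carry over. Pictures are saved under pics/ and viewed, and the job is handed in when it is done.

Besides the shell and the picture viewer there is one more tool, called as name([rows], argument=value, ...), one row to a line, values as JSON. move_arm: Moves the arm, as the interface text tells. Its arguments: {"type":"object","properties":{"increments":{"type":"array"},"newtons":{"type":"number"}},"required":["increments"]}

```bash
mkdir -p pics; python3 - <<'E'
from cell import robot
import cv2,json
s=robot.observe()
print(s, robot.grasp_offset)
for n in("scene","top"):
    c=robot.read_camera(n)
    cv2.imwrite(f"pics/{n}0.png",c["img"][:,:,::-1])
    print(n,c["fx"],c["fy"],c["cx"],c["cy"],c["T"].tolist())
    for t in("cap_ridge","lugs","caddy_mouth","caddy","tray","glass_a","sugar"):
        print(t,[(d["conf"],d["rect"]) for d in robot.look_for(t,n)][:5])
E
```

```text
{'time': 0.0, 'qpos': array([-1.36797553e+00,  3.42730120e-01,  1.52500550e+00, -3.01119015e-05,
        1.27541476e+00, -1.46009804e-01]), 'qvel': array([ 0.00120159,  0.00078433,  0.00065528, -0.00142573,  0.00180895,
       -0.0004613 ]), 'joint_efforts': array([-5.68769046e-04, -4.31238949e+01, -2.44221997e+01,  7.17423437e-02,
        5.59775520e-02, -1.06449822e-04]), 'tool_pos': array([ 0.17936871, -0.49297369,  0.22604515]), 'tool_rot': array([-3.14139450e+00,  1.54534340e-03, -1.22195679e+00]), 'contact_force': array([-0.04262021, -0.13555444, -0.01075549]), 'torque': array([ 0.01818214,  0.04885557, -0.00911015]), 'opening': 0.09199723433414467} 0.0188
scene 559.7856526463497 559.7856526463497 310.60291974689335 235.18893370817565 [[-0.13160305462205635, 0.7447991501165993, -0.6541825907189335, 1.172343809093797], [0.9912470914605825, 0.10584926734826104, -0.0788995327791718, 0.08306372806648786], [0.010480442981062483, -0.6588400098562837, -0.7522100781879308, 0.804118138261146], [0.0, 0.0, 0.0, 1.0]]
cap_ridge [(0.96, [286.9, 152.7, 61.6, 49.7]), (0.87, [188.3, 216.6, 47.
[... 470 characters left out ...]
60197410626057, -0.9957387621824535, 0.0921406952517764, 0.4318856474666076], [-0.9999885204290477, -0.004049269970789542, -0.0025617226289309414, 0.004744695765953275], [0.002923909069957151, -0.09212991316645713, -0.9957427026374291, 1.3401249755846607], [0.0, 0.0, 0.0, 1.0]]
cap_ridge [(0.84, [396.6, 317.1, 26.3, 22.5]), (0.77, [385.8, 235.3, 34.7, 36.7]), (0.68, [301.8, 310.0, 53.2, 47.7])]
lugs []
caddy_mouth [(0.95, [231.2, 243.0, 58.1, 55.0])]
caddy [(0.58, [233.5, 242.9, 53.1, 57.1])]
tray [(0.65, [364.1, 209.4, 100.9, 79.2]), (0.45, [306.0, 134.8, 47.0, 46.4])]
glass_a [(0.88, [210.4, 135.7, 31.5, 36.4]), (0.72, [407.6, 151.5, 32.9, 33.4])]
sugar [(0.86, [307.7, 132.7, 44.8, 44.8])]
```

View pics/scene0.png

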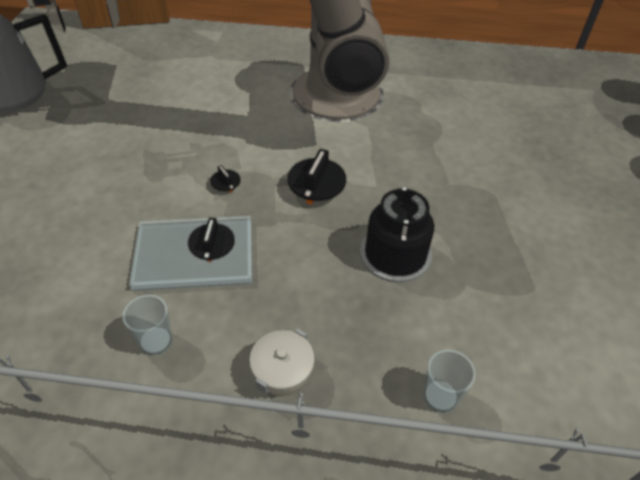

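View pics/top0.png

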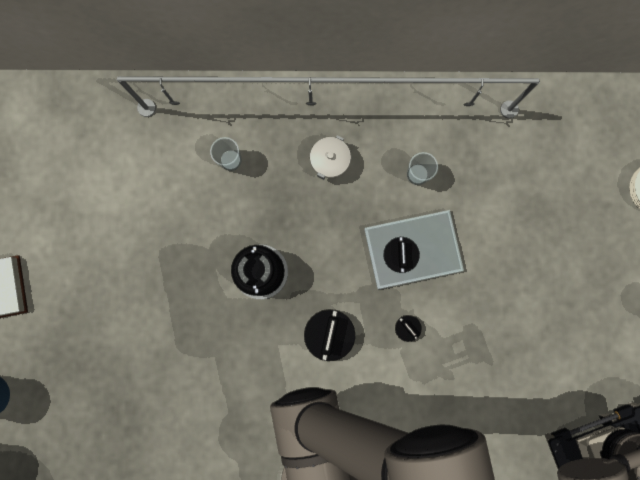

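```bash
python3 - <<'E'
import cv2
t=cv2.imread("pics/top0.png"); s=cv2.imread("pics/scene0.png")
def crop(im,x,y,w,h,k): return cv2.resize(im[y:y+h,x:x+w],None,fx=k,fy=k,interpolation=cv2.INTER_CUBIC)
a=crop(t,360,200,110,90,7); cv2.imwrite("pics/ta.png",cv2.convertScaleAbs(a,alpha=1.5,beta=20)[:600,:800])
b=crop(t,220,230,80,80,7); cv2.imwrite("pics/tb.png",cv2.convertScaleAbs(b,alpha=1.5,beta=20))
b=crop(s,120,150,320,150,2.5); cv2.imwrite("pics/sa.png",cv2.convertScaleAbs(b,alpha=1.3,beta=20))
E
```

```text
(no output)
```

View pics/ta.png

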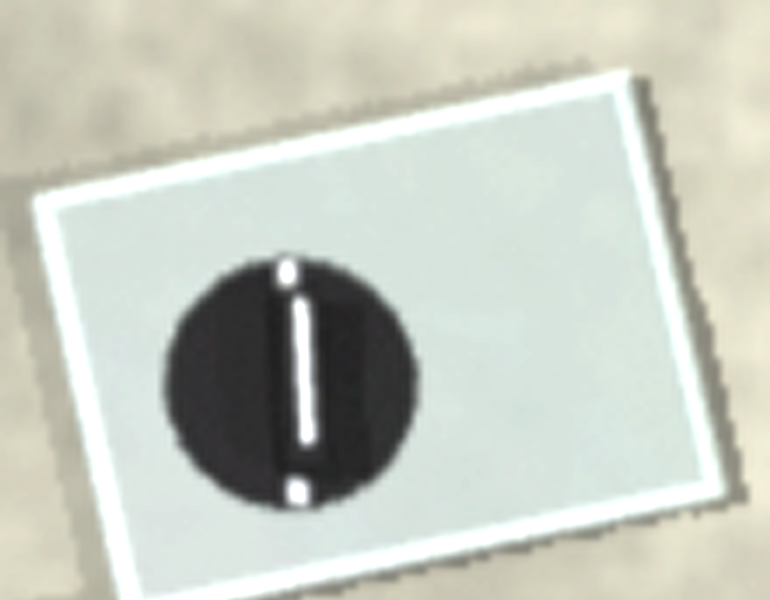

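View pics/tb.png

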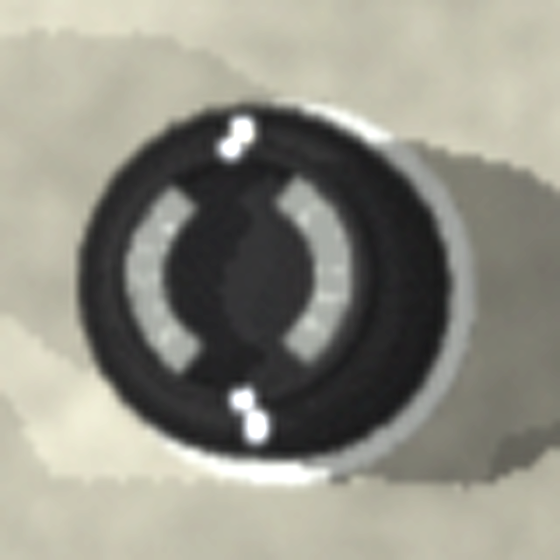

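View pics/sa.png

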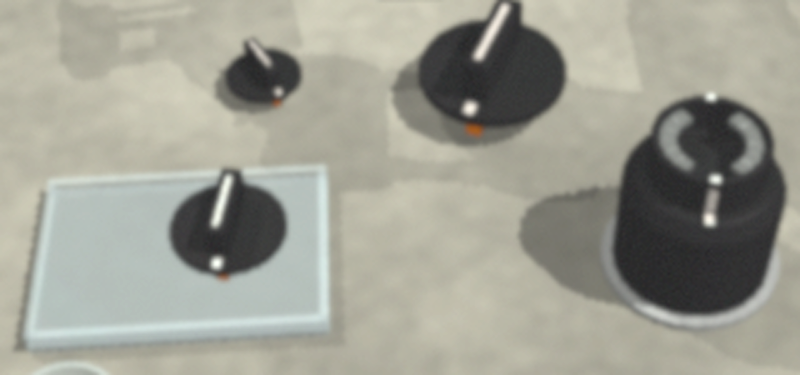

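The target is the middle-sized cap, in the tray: top-camera flange centre is about (401, 254), with the ridge line nearly vertical. The caddy neck is at about (255, 268), with white marks above and below. I'll measure both with the calibration.

```bash
cat > h.py <<'E'
import numpy as np, cv2
def ray(c,u,v):
    d=np.array([(u-c["cx"])/c["fx"],(v-c["cy"])/c["fy"],1.]); T=np.array(c["T"]); return T[:3,3],T[:3,:3]@d
def at(c,u,v,z):
    o,d=ray(c,u,v); return o+d*(z-o[2])/d[2]
def proj(c,p):
    T=np.array(c["T"]); q=T[:3,:3].T@(np.array(p)-T[:3,3]); return c["cx"]+c["fx"]*q[0]/q[2], c["cy"]+c["fy"]*q[1]/q[2]
def blobs(c,rect,thr=150,amin=2):
    x,y,w,h=rect; im=c["img"][y:y+h,x:x+w].astype(float); g=im.min(2)
    m=(g>thr).astype(np.uint8); n,l,s,ce=cv2.connectedComponentsWithStats(m,connectivity=8)
    out=[]
    for i in range(1,n):
        ys,xs=np.nonzero(cv2.dilate((l==i).astype(np.uint8),np.ones((3,3))) )
        wt=np.clip(g[ys,xs]-60,0,None); out.append((round((xs*wt).sum()/wt.sum()+x,2),round((ys*wt).sum()/wt.sum()+y,2),s[i].tolist()))
    return out
E
python3 - <<'E'
from cell import robot
from h import *
import pickle
C={n:robot.read_camera(n) for n in("top","scene")}
pickle.dump(C,open("c0.pkl","wb"))
for n,r in(("top",(385,235,35,38)),("scene",(190,214,46,48)),("top",(240,244,36,52)),("scene",(380,182,50,60))):
    print(n,r)
    for b in blobs(C[n],r,110):
        print(b,[ (z,at(C[n],b[0],b[1],z)[:2].round(4).tolist()) for z in ((.032,.061) if r[0] in(385,190) else (.13,))])
# dark circle of flange in top
for n,r in(("top",(380,230,46,50)),):
    im=C[n]["img"]; x,y,w,h=r; g=im[y:y+h,x:x+w].max(2); m=(g<90).astype(np.uint8)
    cs,_=cv2.findContours(m,cv2.RETR_EXTERNAL,cv2.CHAIN_APPROX_NONE); k=max(cs,key=cv2.contourArea); e=cv2.fitEllipse(k); print(e,at(C[n],e[0][0]+x,e[0][1]+y,.032), "mm dia",2*43e-3*C[n]["fx"]/1.3)
E
```

```text
top (385, 235, 35, 38)
(np.float64(403.5), np.float64(238.38), [0, 0, 35, 16, 178]) [(0.032, [0.5735, -0.1811]), (0.061, [0.5703, -0.1769])]
(np.float64(402.95), np.float64(252.45), [17, 8, 3, 20, 40]) [(0.032, [0.54, -0.1795]), (0.061, [0.5376, -0.1754])]
(np.float64(415.59), np.float64(268.4), [22, 24, 13, 14, 67]) [(0.032, [0.5023, -0.209]), (0.061, [0.5008, -0.2042])]
(np.float64(388.24), np.float64(269.61), [0, 29, 12, 9, 47]) [(0.032, [0.4992, -0.1444]), (0.061, [0.4977, -0.1411])]
(np.float64(402.06), np.float64(270.01), [16, 34, 3, 3, 9]) [(0.032, [0.4984, -0.177]), (0.061, [0.4969, -0.173])]
scene (190, 214, 46, 48)
(np.float64(212.85), np.float64(220.58), [0, 0, 46, 23, 432]) [(0.032, [0.4906, -0.1839]), (0.061, [0.5162, -0.1739])]
(np.float64(208.31), np.float64(229.83), [15, 6, 8, 20, 64]) [(0.032, [0.5144, -0.1865]), (0.061, [0.5391, -0.1763])]
(np.float64(228.41), np.float64(256.15), [23, 29, 23, 19, 142]) [(0.032, [0.5703, -0.1356]), (0.061, [0.5929, -0.1274])]
(np.float64(195.11), np.float64(258.63), [0, 39, 16, 9, 60]) [(0.032, [0.584, -0.1924]), (0.061, [0.6061, -0.
[... 1107 characters left out ...]
0.4466, 0.1233])]
(np.float64(415.33), np.float64(186.16), [21, 0, 29, 11, 162]) [(0.13, [0.4481, 0.1778])]
(np.float64(384.0), np.float64(187.77), [0, 3, 9, 6, 30]) [(0.13, [0.4599, 0.1239])]
(np.float64(385.0), np.float64(184.0), [5, 2, 1, 1, 1]) [(0.13, [0.4502, 0.1252])]
(np.float64(380.84), np.float64(192.71), [0, 9, 2, 4, 6]) [(0.13, [0.4729, 0.1191])]
(np.float64(405.78), np.float64(221.23), [24, 38, 4, 3, 11]) [(0.13, [0.5339, 0.163])]
(np.float64(403.35), np.float64(237.15), [22, 53, 4, 5, 18]) [(0.13, [0.5693, 0.1598])]
((21.101551055908203, 24.338960647583008), (33.8429069519043, 35.956398010253906), 90.81383514404297) [ 0.53546974 -0.1750445   0.032     ] mm dia 36.70011421482789
```

```bash
python3 - <<'E'
import pickle
from h import *
C=pickle.load(open("c0.pkl","rb"))
def cen(n,u,v,r=2.2,base=70):
    g=C[n]["img"].min(2).astype(float)
    for _ in range(6):
        Y,X=np.mgrid[0:480,0:640]; w=np.clip(g-base,0,None)*(np.hypot(X-u,Y-v)<r); u,v=(X*w).sum()/w.sum(),(Y*w).sum()/w.sum()
    return u,v
def show(lbl,n,u,v,z,r=2.2):
    p=cen(n,u,v,r); P=at(C[n],*p,z); print(lbl,n,np.round(p,2),P[:2].round(4)); return P
for n,a,b in(("top",(252.6,250.8),(254.4,287)),("scene",(404.2,188.6),(406.2,221.8))):
    p=show("rim1",n,*a,.13,1.6);q=show("rim2",n,*b,.13,1.6); print(" mid",(p+q)[:2]/2,"len",np.linalg.norm(p-q),"yaw",np.arctan2(*(p-q)[1::-1])%np.pi)
for n,a,b in(("top",(400.7,238.6),(402.3,270)),):
    p=show("dot",n,*a,.032);q=show("dot",n,*b,.032); print(" mid",(p+q)[:2]/2,"len",np.linalg.norm(p-q),"yaw",np.arctan2(*(p-q)[1::-1]))
# line PCA
for n,r in(("top",(400,243,6,21)),("scene",(203,219,10,22))):
    x,y,w,h=r; g=C[n]["img"][y:y+h,x:x+w].min(2).astype(float); wt=np.clip(g-90,0,None)
    P=np.array([[at(C[n],x+j,y+i,.061)[:2] for j in range(w)] for i in range(h)]).reshape(-1,2); k=wt.ravel()/wt.sum()
    m=(P*k[:,None]).sum(0); D=P-m; cv=(D*k[:,None]).T@D; ev,V=np.linalg.eigh(cv); print(n,"line",m.round(4),"L",np.sqrt(12*ev[1]),"yaw",np.arctan(V[1,1]/V[0,1]))
# flange outline from both, neck?
for n,r in(("top",(380,230,46,50)),("scene",(185,212,55,55))):
    x,y,w,h=r; g=C[n]["img"][y:y+h,x:x+w].max(2); m=cv2.morphologyEx((g<110).astype(np.uint8),cv2.MORPH_CLOSE,np.ones((5,5)))
    cs,_=cv2.findContours(m,cv2.RETR_EXTERNAL,cv2.CHAIN_APPROX_NONE); k=max(cs,key=cv2.contourArea)[:,0]+[x,y]
    P=np.array([at(C[n],*p,.032)[:2] for p in k]); c,rad=cv2.minEnclosingCircle(P.astype(np.float32)*1000); print(n,"flange",c,rad,P.min(0),P.max(0))
E
```

```text
rim1 top [252.74 250.65] [0.5345 0.1632]
rim2 top [254.23 286.79] [0.4556 0.1586]
 mid [0.49506084 0.16090253] len 0.07899549547194785 yaw 0.057107594792280704
rim1 scene [404.   187.99] [0.4555 0.1583]
rim2 scene [405.98 221.42] [0.5343 0.1633]
 mid [0.49490715 0.16080741] len 0.07893010250185288 yaw 0.06331544055561888
dot top [400.58 238.4 ] [ 0.5734 -0.1741]
dot top [402.07 270.02] [ 0.4984 -0.177 ]
 mid [ 0.53588624 -0.17557203] len 0.07508884751022146 yaw 0.03866673815510456
top line [ 0.5376 -0.1753] L 0.04754273102122005 yaw 0.04764802743800189
scene line [ 0.5357 -0.1783] L 0.05084575386257863 yaw 0.21534696894882474
top flange (535.885498046875, -174.72674560546875) 43.56858825683594 [ 0.49364259 -0.2175037 ] [ 0.57914259 -0.13215592]
scene flange (533.9691772460938, -178.34385681152344) 53.462242126464844 [ 0.48104828 -0.22270433] [ 0.58652457 -0.1315515 ]
```

```bash
cat > plan.py <<'E'
import sys,numpy as np
from scipy.spatial.transform import Rotation as R
from cell import robot
# usage: plan.py x y z yaw nrows opening
def plan(P,yaw,n,op):
    s=robot.observe(); p=np.array(s["tool_pos"]); r=R.from_euler("xyz",s["tool_rot"])
    tgt=R.from_euler("xyz",[np.pi,0,yaw]); P=np.array(P)
    rows=[]
    for i in range(n):
        k=n-i; d=r.as_matrix().T@(P-p)/k*1000
        q=(r.inv()*tgt).as_rotvec()
        if i==0: print("total turn",q.round(3),"dist",np.linalg.norm(P-p).round(4))
        q=q/k; d=d.round(1); q=q.round(3)
        rows.append([op]+[float(v)+0. for v in d]+[float(v)+0. for v in q])
        p=p+r.as_matrix()@d/1000; r=r*R.from_rotvec(q)
    print(rows)
a=list(map(float,sys.argv[1:]))
plan(a[:3],a[3],int(a[4]),a[5])
E
python3 plan.py .536 -.1753 .16 1.614 18 91.8
```

```text
total turn [ 0.    -0.    -2.836] dist 0.4824
[[91.8, -9.8, -24.7, 3.7, 0.0, 0.0, -0.158], [91.8, -5.8, -25.9, 3.7, 0.0, 0.0, -0.158], [91.8, -1.7, -26.5, 3.7, 0.0, 0.0, -0.157], [91.8, 2.5, -26.4, 3.7, 0.0, 0.0, -0.158], [91.8, 6.6, -25.7, 3.7, 0.0, 0.0, -0.157], [91.8, 10.5, -24.4, 3.7, 0.0, 0.0, -0.158], [91.8, 14.2, -22.4, 3.7, 0.0, 0.0, -0.157], [91.8, 17.6, -19.9, 3.7, 0.0, 0.0, -0.158], [91.8, 20.5, -16.9, 3.7, 0.0, 0.0, -0.157], [91.8, 22.9, -13.5, 3.7, 0.0, 0.0, -0.158], [91.8, 24.7, -9.7, 3.7, 0.0, 0.0, -0.157], [91.8, 25.9, -5.7, 3.7, 0.0, 0.0, -0.158], [91.8, 26.5, -1.6, 3.7, 0.0, 0.0, -0.157], [91.8, 26.4, 2.6, 3.7, 0.0, 0.0, -0.158], [91.8, 25.7, 6.7, 3.7, 0.0, 0.0, -0.157], [91.8, 24.3, 10.6, 3.7, 0.0, 0.0, -0.158], [91.8, 22.3, 14.3, 3.8, 0.0, 0.0, -0.157], [91.8, 19.8, 17.7, 3.7, 0.0, 0.0, -0.158]]
```

move_arm([
  [91.8, -9.8, -24.7, 3.7, 0, 0, -0.158],
  [91.8, -5.8, -25.9, 3.7, 0, 0, -0.158],
  [91.8, -1.7, -26.5, 3.7, 0, 0, -0.158],
  [91.8, 2.5, -26.4, 3.7, 0, 0, -0.158],
  [91.8, 6.6, -25.7, 3.7, 0, 0, -0.158],
  [91.8, 10.5, -24.4, 3.7, 0, 0, -0.158],
  [91.8, 14.2, -22.4, 3.7, 0, 0, -0.158],
  [91.8, 17.6, -19.9, 3.7, 0, 0, -0.158],
  [91.8, 20.5, -16.9, 3.7, 0, 0, -0.158],
  [91.8, 22.9, -13.5, 3.7, 0, 0, -0.158],
  [91.8, 24.7, -9.7, 3.7, 0, 0, -0.158],
  [91.8, 25.9, -5.7, 3.7, 0, 0, -0.158],
])

```text
time: 2.4
tool_pos: [0.4174, -0.2698, 0.1815]
tool_rot: [3.138, 0.001, 0.733]
contact_force: [-0.6, -0.0, -0.4]
opening: 0.0916
```

```bash
python3 plan.py .536 -.1753 .14 1.614 8 91.8
```

```text
total turn [ 0.003  0.002 -0.881] dist 0.1573
[[91.8, 18.9, 1.1, 5.2, 0.0, 0.0, -0.11], [91.8, 18.7, 3.2, 5.2, 0.0, 0.0, -0.11], [91.8, 18.2, 5.2, 5.2, 0.0, 0.0, -0.11], [91.8, 17.6, 7.2, 5.2, 0.0, 0.001, -0.11], [91.8, 16.6, 9.1, 5.2, 0.001, 0.0, -0.11], [91.8, 15.6, 10.9, 5.2, 0.0, 0.001, -0.11], [91.8, 14.3, 12.5, 5.2, 0.001, 0.0, -0.111], [91.8, 12.7, 13.9, 5.1, 0.0, 0.001, -0.11]]
```

move_arm([
  [91.8, 18.9, 1.1, 5.2, 0, 0, -0.11],
  [91.8, 18.7, 3.2, 5.2, 0, 0, -0.11],
  [91.8, 18.2, 5.2, 5.2, 0, 0, -0.11],
  [91.8, 17.6, 7.2, 5.2, 0, 0, -0.11],
  [91.8, 16.6, 9.1, 5.2, 0, 0, -0.11],
  [91.8, 15.6, 10.9, 5.2, 0, 0, -0.11],
  [91.8, 14.3, 12.5, 5.2, 0, 0, -0.11],
  [91.8, 12.7, 13.9, 5.2, 0, 0, -0.11],
  [91.8, 0, 0, 0, 0, 0, 0],
])

```text
time: 3.52
tool_pos: [0.5396, -0.169, 0.1384]
tool_rot: [3.14, 0.004, 1.645]
contact_force: [-0.0, -0.1, 0.2]
opening: 0.0923
```

```bash
python3 plan.py .536 -.1753 .06 1.614 5 91.8;  python3 - <<'E'
from cell import robot
from h import *
for n in("top","scene"):
    c=robot.read_camera(n); u,v=map(int,proj(c,(.536,-.175,.08))); im=c["img"][max(0,v-60):v+60,u-75:u+75,::-1]
    cv2.imwrite(f"pics/{n}1.png",cv2.resize(im,None,fx=5,fy=5,interpolation=cv2.INTER_CUBIC))
E
```

```text
total turn [0.002 0.004 0.031] dist 0.0788
[[91.8, -1.1, -0.8, 15.7, 0.0, 0.001, 0.006], [91.8, -1.2, -0.9, 15.7, 0.0, 0.001, 0.006], [91.8, -1.2, -0.8, 15.7, 0.001, 0.001, 0.006], [91.8, -1.2, -0.8, 15.7, 0.0, 0.0, 0.007], [91.8, -1.2, -0.8, 15.6, 0.001, 0.001, 0.006]]
```

View pics/scene1.png

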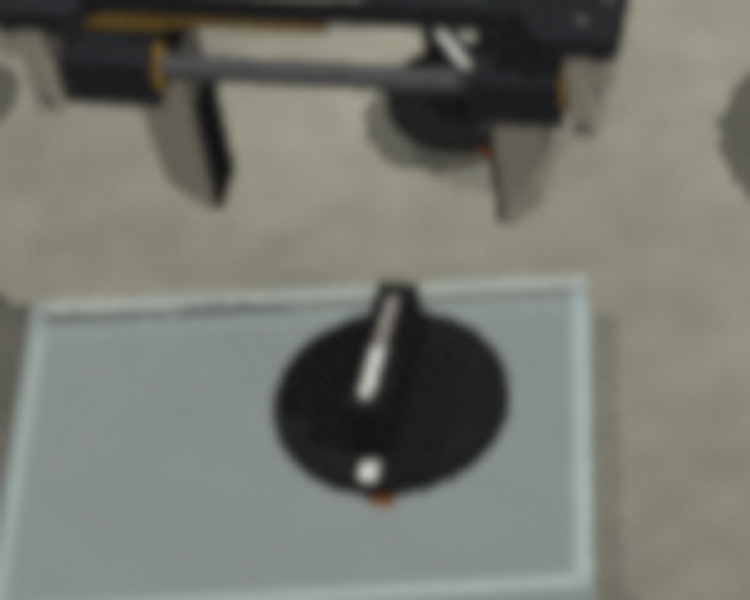

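The open jaws straddle the ridge across its width. The ridge line is at about (375, 345) in the crop. I'll descend with small corrections.

move_arm([
  [91.8, -1.2, -0.8, 15.7, 0, 0, 0.006],
  [91.8, -1.2, -0.8, 15.7, 0, 0, 0.006],
  [91.8, -1.2, -0.8, 15.7, 0, 0.001, 0.006],
  [91.8, -1.2, -0.8, 15.7, 0, 0.001, 0.006],
  [91.8, -1.2, -0.8, 15.6, 0, 0.001, 0.006],
  [60, 0, 0, 0, 0, 0, 0],
], newtons=25)

```text
time: 4.38
tool_pos: [0.5315, -0.1796, 0.055]
tool_rot: [-3.141, 0.0, 1.599]
contact_force: [1.2, -0.6, -0.3]
opening: 0.0861
```

```bash
python3 plan.py .536 -.1753 .0365 1.614 3 50
```

```text
total turn [-0.     0.    -0.015] dist 0.0195
[[50.0, 1.4, 1.5, 6.1, 0.0, 0.0, -0.005], [50.0, 1.4, 1.6, 6.2, 0.0, 0.0, -0.005], [50.0, 1.4, 1.6, 6.1, 0.0, 0.0, -0.005]]
```

move_arm([
  [50, 2, 2, 7, 0, 0, -0.007],
  [50, 2, 2, 7, 0, 0, -0.007],
  [50, 0, 0, 2, 0, 0, 0],
  [50, 0, 0, 0, 0, 0, 0],
])

```text
time: 4.88
tool_pos: [0.5364, -0.1755, 0.0389]
tool_rot: [3.14, 0.001, 1.614]
contact_force: [0.5, 0.6, 0.3]
opening: 0.0509
```

```bash
python3 plan.py .536 -.1753 .0365 1.614 1 50
```

```text
total turn [0.002 0.001 0.   ] dist 0.0024
[[50.0, 0.2, -0.4, 2.4, 0.002, 0.001, 0.0]]
```

move_arm([
  [30, 0, 0, 1, 0.002, 0.001, 0],
  [10, 0, 0, 0, 0, 0, 0],
  [5, 0, 0, 0, 0, 0, 0],
  [5, 0, 0, 0, 0, 0, 0],
  [5, 0, 0, 0, 0, 0, 0],
])

```text
time: 5.5
tool_pos: [0.5368, -0.1757, 0.0385]
tool_rot: [3.141, 0.001, 1.614]
contact_force: [0.2, -0.0, -0.2]
opening: 0.0157
```

move_arm([
  [5, 0, 0, 0, 0, 0, 0],
  [5, 0, 0, -10, 0, 0, 0],
  [5, 0, 0, -25, 0, 0, 0],
  [5, 0, 0, -35, 0, 0, 0],
  [5, 0, 0, -35, 0, 0, 0],
  [5, 0, 0, -35, 0, 0, 0],
  [5, 0, 0, -20, 0, 0, 0],
  [5, 0, 0, 0, 0, 0, 0],
], newtons=40)

```text
time: 6.5
tool_pos: [0.5358, -0.1752, 0.2061]
tool_rot: [3.142, 0.001, 1.614]
contact_force: [-0.1, -0.1, -1.7]
opening: 0.0157
```

```bash
python3 plan.py .495 .1608 .21 1.63 10 5
```

```text
total turn [ 0.     0.001 -0.016] dist 0.3385
[[5.0, 33.7, -2.6, -0.4, 0.0, 0.0, -0.002], [5.0, 33.8, -2.6, -0.4, 0.0, 0.0, -0.002], [5.0, 33.8, -2.5, -0.4, 0.0, 0.0, -0.001], [5.0, 33.8, -2.4, -0.4, 0.0, 0.0, -0.002], [5.0, 33.7, -2.4, -0.4, 0.0, 0.0, -0.001], [5.0, 33.8, -2.4, -0.4, 0.0, 0.0, -0.002], [5.0, 33.8, -2.3, -0.4, 0.0, 0.0, -0.001], [5.0, 33.7, -2.2, -0.4, 0.0, 0.0, -0.002], [5.0, 33.8, -2.2, -0.5, 0.0, 0.0, -0.001], [5.0, 33.7, -2.1, -0.4, 0.0, 0.001, -0.002]]
```

move_arm([
  [5, 20, -1.5, -0.4, 0, 0, -0.002],
  [5, 32, -2.5, -0.4, 0, 0, -0.002],
  [5, 33, -2.5, -0.4, 0, 0, -0.002],
  [5, 33, -2.4, -0.4, 0, 0, -0.002],
  [5, 33, -2.4, -0.4, 0, 0, -0.001],
  [5, 33, -2.4, -0.4, 0, 0, -0.002],
  [5, 33, -2.3, -0.4, 0, 0, -0.001],
  [5, 33, -2.2, -0.4, 0, 0, -0.002],
  [5, 30, -2.2, -0.5, 0, 0, -0.001],
  [5, 25, -2.1, -0.4, 0, 0, -0.002],
  [5, 15, -1.5, 0, 0, 0, 0],
  [5, 0, 0, 0, 0, 0, 0],
])

```text
time: 8.0
tool_pos: [0.4805, 0.1634, 0.1984]
tool_rot: [-3.115, -0.006, 1.636]
contact_force: [-0.4, 1.0, -0.9]
opening: 0.0157
```

```bash
python3 plan.py .495 .1608 .21 1.63 2 5; python3 - <<'E'
from cell import robot
from h import *
for n in("top","scene"):
    c=robot.read_camera(n); u,v=map(int,proj(c,(.495,.161,.17))); im=c["img"][max(0,v-60):v+60,u-75:u+75,::-1]
    cv2.imwrite(f"pics/{n}2.png",cv2.resize(im,None,fx=5,fy=5,interpolation=cv2.INTER_CUBIC)); print(n,u-75,v-60)
E
```

```text
total turn [-0.026 -0.006  0.006] dist 0.0187
[[5.0, -1.7, 7.0, -6.0, -0.013, -0.003, 0.003], [5.0, -1.8, 7.0, -5.9, -0.013, -0.003, 0.003]]
top 176 207
scene 333 127
```

View pics/scene2.png

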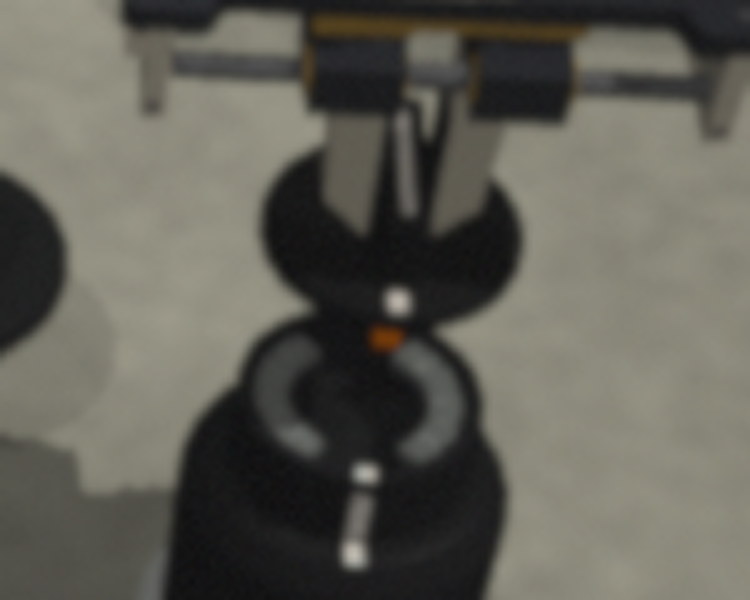

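View pics/top2.png

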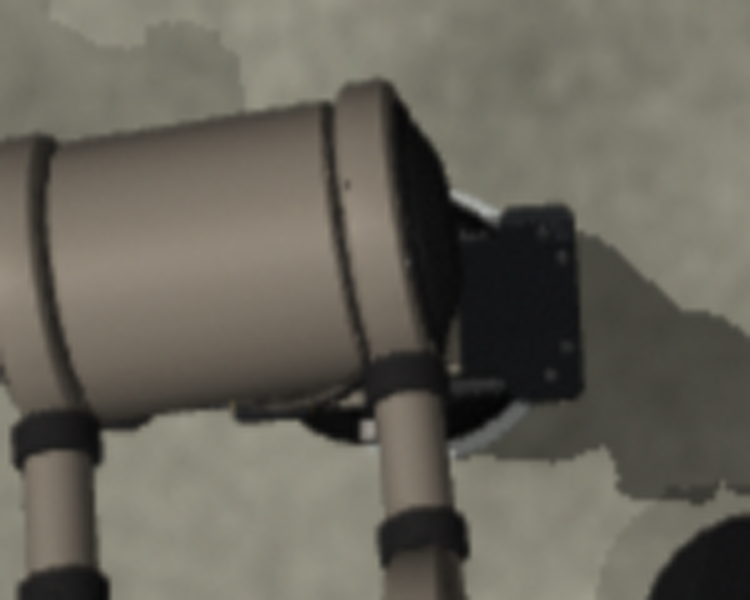

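The cap is held upright between the fingers above the neck. The front dot is at about (398, 302) in the crop and the orange lug at (386, 338). I'll straighten the tool, then compare the cap in the hand with its model.

move_arm([
  [5, -1.3, 7, -6, -0.013, -0.003, 0.003],
  [5, -1.3, 7, -6, -0.013, -0.003, 0.003],
  [5, 0, 0, 0, 0, 0, 0],
  [5, 0, 0, 0, 0, 0, 0],
])

```text
time: 8.6
tool_pos: [0.4975, 0.158, 0.2115]
tool_rot: [3.139, 0.001, 1.624]
contact_force: [0.3, -0.2, -0.9]
opening: 0.0155
```

```bash
cat > chk.py <<'E'
from cell import robot
from h import *
from scipy.spatial.transform import Rotation as R
import sys
s=robot.observe(); p=s["tool_pos"]; r=R.from_euler("xyz",s["tool_rot"]).as_matrix()
print("pos",p.round(4),"rot",np.round(s["tool_rot"],4),"F",s["contact_force"].round(2),"T",s["torque"].round(3),"q6",s["qpos"][5].round(3), s["time"])
c=robot.read_camera("scene"); g=c["img"].min(2).astype(float)
yaw=s["tool_rot"][2]-np.pi/2
def capP(l,off=.0): # cap frame: origin bottom; x along -tool y..., z up
    x=-r[:,1]; # world +x when yaw=pi/2 -> tool y=(sin,-cos)=(1,0)
    x=r[:,1]; y=r[:,0]*1; z=-r[:,2]
    return p+z*(-.0325)+x*l[0]+y*l[1]+z*l[2]
def cen(u,v,rad):
    Y,X=np.mgrid[0:480,0:640]
    for _ in range(6):
        w=np.clip(g-80,0,None)*(np.hypot(X-u,Y-v)<rad); u,v=(X*w).sum()/w.sum(),(Y*w).sum()/w.sum()
    return np.array([u,v])
dot=np.array(proj(c,capP([.0375,0,.026]))); d=cen(*dot,3.5)
lug=np.array(proj(c,capP([.032,0,.003])))
lf=np.array(proj(c,capP([.025,0,.055])))
print("pred dot",dot.round(2),"seen",d.round(2)," pred lug face",lug.round(2)," pred line front",lf.round(2))
P=at(c,*d,capP([.0375,0,.026])[2]); print("dot err world",(P-capP([.0375,0,.026])).round(4))
u,v=dot.astype(int); im=c["img"][v-60:v+60,u-75:u+75,::-1].copy(); im=cv2.resize(im,None,fx=5,fy=5,interpolation=cv2.INTER_CUBIC)
for q in(dot,lug,lf):
    cv2.circle(im,tuple(int(t) for t in ((q-[u-75,v-60])+.5)*5),3,(0,255,0),1)
cv2.imwrite(sys.argv[1],im)
E
python3 chk.py pics/s3.png;python3 plan.py .495 .1608 .21 1.63 2 5
```

```text
pos [0.4975 0.158  0.2115] rot [3.1387e+00 1.0000e-03 1.6244e+00] F [ 0.26 -0.17 -0.93] T [ 0.132 -0.174  0.014] q6 -1.463 8.6
pred dot [410.58 188.43] seen [409.88 187.66]  pred lug face [408.32 196.57]  pred line front [413.05 168.87]
dot err world [-0.0016 -0.0011 -0.    ]
total turn [ 0.003  0.001 -0.006] dist 0.004
[[5.0, 1.5, -1.2, 0.7, 0.001, 0.001, -0.003], [5.0, 1.4, -1.1, 0.8, 0.002, 0.0, -0.003]]
```

View pics/s3.png

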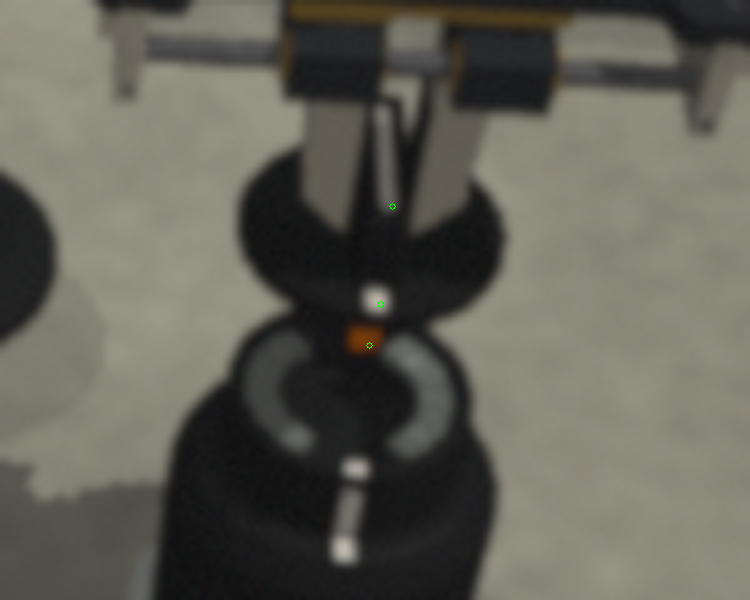

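move_arm([
  [5, 1.5, -0.8, 10, 0.001, 0.001, -0.003],
  [5, 1.5, -0.8, 15, 0.001, 0, -0.003],
  [5, 0, 0, 13, 0, 0, 0],
  [5, 0, 0, 3, 0, 0, 0],
  [5, 0, 0, 0, 0, 0, 0],
])

```text
time: 9.28
tool_pos: [0.4945, 0.1611, 0.1661]
tool_rot: [-3.139, 0.0, 1.631]
contact_force: [0.8, -0.1, -2.8]
opening: 0.0154
```

```bash
python3 chk.py pics/s4.png;python3 plan.py .496 .1611 .168 1.63 1 5
```

```text
pos [0.4945 0.1611 0.1661] rot [-3.1390e+00  2.0000e-04  1.6312e+00] F [ 0.83 -0.14 -2.82] T [ 0.108 -0.186 -0.024] q6 -1.464 9.275
pred dot [408.62 207.87] seen [408.02 207.02]  pred lug face [406.48 215.18]  pred line front [410.89 189.44]
dot err world [-0.0018 -0.001  -0.    ]
total turn [-0.002  0.     0.001] dist 0.0023
[[5.0, -0.1, 1.5, -1.8, -0.002, 0.0, 0.001]]
```

View pics/s4.png

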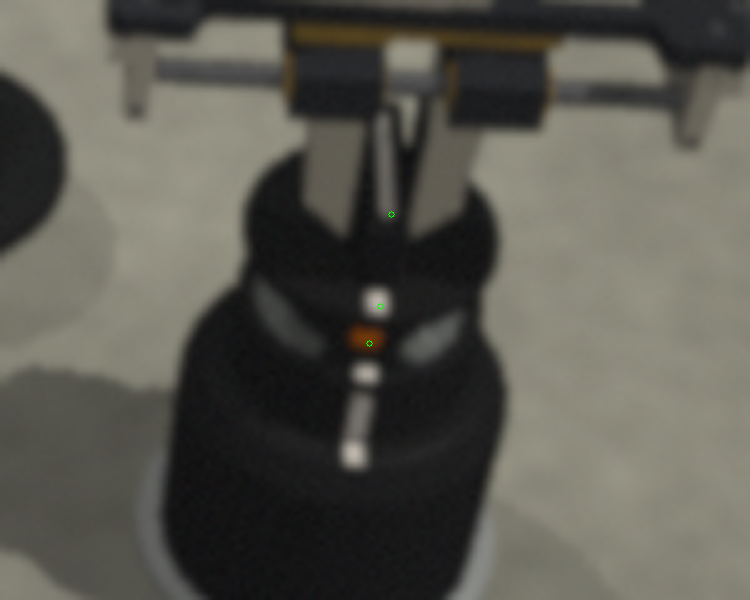

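Lug (366, 338) and rim mark (366, 373) line up in the picture. I'll descend through the gap in small steps.

move_arm([
  [5, 0, 1.2, 2, -0.002, 0, 0],
  [5, 0, 0.3, 3, 0, 0, 0],
  [5, 0, 0, 3, 0, 0, 0],
  [5, 0, 0, 3, 0, 0, 0],
  [5, 0, 0, 0, 0, 0, 0],
])

```text
time: 9.95
tool_pos: [0.4967, 0.1613, 0.1554]
tool_rot: [3.14, -0.0, 1.631]
contact_force: [-0.1, 0.4, -2.1]
opening: 0.0156
```

```bash
python3 chk.py pics/s5.png;python3 plan.py .496 .1611 .146 1.63 1 5
```

```text
pos [0.4967 0.1613 0.1554] rot [ 3.1397 -0.      1.6311] F [-0.15  0.37 -2.08] T [ 0.09  -0.165 -0.009] q6 -1.464 9.95
pred dot [407.77 213.42] seen [407.05 212.68]  pred lug face [405.67 220.61]  pred line front [410.   195.16]
dot err world [-0.0015 -0.0012 -0.    ]
total turn [ 0.002 -0.     0.001] dist 0.0096
[[5.0, -0.2, -0.8, 9.5, 0.002, 0.0, 0.001]]
```

move_arm([
  [5, 0, -0.4, 2.5, 0.001, 0, 0],
  [5, 0, 0, 2.5, 0, 0, 0],
  [5, 0, 0, 2, 0, 0, 0],
  [5, 0, 0, 0, 0, 0, 0],
])

```text
time: 10.5
tool_pos: [0.4965, 0.1613, 0.1481]
tool_rot: [3.14, -0.0, 1.631]
contact_force: [-0.4, 0.7, -1.4]
opening: 0.0154
```

```bash
python3 chk.py pics/s6.png;python3 plan.py .496 .1611 .1445 1.63 1 5
```

```text
pos [0.4965 0.1613 0.1481] rot [ 3.1403e+00 -1.0000e-04  1.6311e+00] F [-0.36  0.74 -1.41] T [ 0.121 -0.108  0.011] q6 -1.464 10.5
pred dot [407.15 216.39] seen [406.37 215.66]  pred lug face [405.07 223.46]  pred line front [409.36 198.3 ]
dot err world [-0.0014 -0.0013  0.    ]
total turn [ 0.001 -0.     0.001] dist 0.0038
[[5.0, -0.2, -0.5, 3.7, 0.001, 0.0, 0.001]]
```

move_arm([
  [5, 0, 0, 1.5, 0, 0, 0],
  [5, 0, 0, 1.2, 0, 0, 0],
  [5, 0, 0, 0, 0, 0, 0],
])

```text
time: 10.92
tool_pos: [0.4966, 0.1613, 0.1455]
tool_rot: [3.14, -0.0, 1.631]
contact_force: [-0.0, -0.0, -1.5]
opening: 0.0158
```

```bash
python3 chk.py pics/s7.png
```

```text
pos [0.4966 0.1613 0.1455] rot [ 3.1399e+00 -1.0000e-04  1.6311e+00] F [-0.   -0.01 -1.52] T [ 0.101 -0.113 -0.045] q6 -1.464 10.925
pred dot [406.91 217.58] seen [406.21 216.78]  pred lug face [404.85 224.61]  pred line front [409.11 199.54]
dot err world [-0.0016 -0.0012 -0.    ]
```

View pics/s7.png

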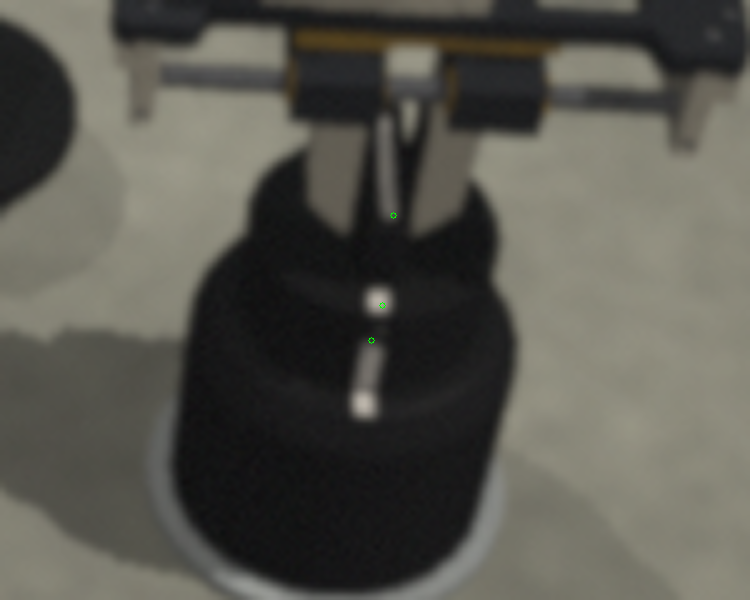

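The flange covers the rim with its dot (378, 300) above the neck mark (368, 370), so the lugs are through. I'll ease down until I feel contact.

move_arm([
  [5, 0, 0, 0.8, 0, 0, 0],
  [5, 0, 0, 0.3, 0, 0, 0],
  [5, 0, 0, 0, 0, 0, 0],
])

```text
time: 11.35
tool_pos: [0.4967, 0.1613, 0.1446]
tool_rot: [3.14, -0.0, 1.631]
contact_force: [-1.5, 0.9, -0.7]
opening: 0.0158
```

move_arm([
  [5, 0, 0, 0.6, 0, 0, 0],
  [5, 0, 0, 0.5, 0, 0, 0],
  [5, 0, 0, 0, 0, 0, 0],
])

```text
time: 11.72
tool_pos: [0.4967, 0.1613, 0.1445]
tool_rot: [3.139, -0.0, 1.631]
contact_force: [0.1, -0.5, 0.3]
opening: 0.0156
```

move_arm([
  [5, 0, 0, 1, 0, 0, 0],
  [5, 0, 0, 0.8, 0, 0, 0],
])

```text
time: 11.98
tool_pos: [0.4967, 0.1614, 0.1445]
tool_rot: [3.138, -0.0, 1.631]
contact_force: [-4.0, -0.6, 8.2]
opening: 0.0156
```

move_arm([
  [5, 0, 0, 0, 0, 0, 0.08],
  [5, 0, 0, 0, 0, 0, 0.1],
  [5, 0, 0, 0, 0, 0, 0.1],
  [5, 0, 0, 0, 0, 0, 0.1],
  [5, 0, 0, 0, 0, 0, 0.05],
  [5, 0, 0, 0, 0, 0, 0],
])

```text
time: 12.72
tool_pos: [0.4983, 0.16, 0.1446]
tool_rot: [3.134, -0.001, 1.189]
contact_force: [-1.2, -0.4, 2.4]
opening: 0.0157
```

```bash
python3 chk.py pics/s8.png;python3 plan.py .4965 .1611 .1445 1.18 1 5
```

```text
pos [0.4983 0.16   0.1446] rot [ 3.1342e+00 -9.0000e-04  1.1886e+00] F [-1.19 -0.45  2.4 ] T [ 0.165  0.208 -0.066] q6 -1.021 12.725
pred dot [396.06 216.32] seen [395.89 215.69]  pred lug face [395.63 223.75]  pred line front [401.49 199.01]
dot err world [-0.0014 -0.0003  0.    ]
total turn [ 0.007 -0.001  0.009] dist 0.0021
[[5.0, 0.3, -2.1, 0.1, 0.007, -0.001, 0.009]]
```

move_arm([
  [5, 0, -0.7, 0.2, 0.003, 0, 0.06],
  [5, 0, -0.5, 0.2, 0.003, 0, 0.05],
  [5, 0, 0, 0, 0, 0, 0],
])

```text
time: 13.15
tool_pos: [0.4981, 0.16, 0.1445]
tool_rot: [3.138, -0.002, 1.08]
contact_force: [-1.2, 1.2, 3.1]
opening: 0.0156
```

```bash
python3 chk.py pics/s9.png
```

```text
pos [0.4981 0.16   0.1445] rot [ 3.1383e+00 -1.6000e-03  1.0800e+00] F [-1.24  1.18  3.13] T [-0.034  0.208 -0.086] q6 -0.915 13.15
pred dot [393.83 215.32] seen [393.69 214.78]  pred lug face [393.8  222.86]  pred line front [399.95 198.37]
dot err world [-0.0012 -0.0003  0.    ]
```

move_arm([
  [5, 0, 0, 0.2, 0, 0, 0.04],
  [5, 0, 0, 0.2, 0, 0, 0.04],
])

```text
time: 13.45
tool_pos: [0.4986, 0.1597, 0.1445]
tool_rot: [3.137, -0.002, 1.002]
contact_force: [-0.5, -1.6, 3.3]
opening: 0.0158
```

```bash
cat > o.py <<'E'
from cell import robot
s=robot.observe(); print("yaw",s["tool_rot"].round(3),"pos",s["tool_pos"].round(4),"F",s["contact_force"].round(1),"T",s["torque"].round(3),"e6",s["joint_efforts"][5].round(3),"t",s["time"])
E
python3 o.py
```

```text
yaw [ 3.137e+00 -2.000e-03  1.002e+00] pos [0.4986 0.1597 0.1445] F [-0.5 -1.6  3.3] T [-0.273  0.146  0.169] e6 -0.316 t 13.45
```

move_arm([
  [5, 0, 0, 0.2, 0, 0, 0.04],
])

```text
time: 13.58
tool_pos: [0.4987, 0.1598, 0.1445]
tool_rot: [3.136, -0.002, 0.963]
contact_force: [-0.5, -0.9, 4.4]
opening: 0.0155
```

```bash
python3 o.py
```

```text
yaw [ 3.136e+00 -2.000e-03  9.630e-01] pos [0.4987 0.1598 0.1445] F [-0.5 -0.9  4.4] T [-0.001  0.226  0.152] e6 -0.279 t 13.575
```

move_arm([
  [5, 0, 0, 0.2, 0, 0, 0.04],
])

```text
time: 13.7
tool_pos: [0.4989, 0.1599, 0.1446]
tool_rot: [3.136, -0.003, 0.923]
contact_force: [-0.6, -0.2, 3.9]
opening: 0.0156
```

```bash
python3 o.py
```

```text
yaw [ 3.136e+00 -3.000e-03  9.230e-01] pos [0.4989 0.1599 0.1446] F [-0.6 -0.2  3.9] T [-0.018  0.175  0.125] e6 -0.275 t 13.7
```

move_arm([
  [5, 0, -0.4, 0.1, 0, 0, 0.04],
])

```text
time: 13.82
tool_pos: [0.4988, 0.1601, 0.1446]
tool_rot: [3.136, -0.004, 0.884]
contact_force: [-0.3, -1.1, 4.2]
opening: 0.016
```

```bash
python3 o.py
```

```text
yaw [ 3.136 -0.004  0.884] pos [0.4988 0.1601 0.1446] F [-0.3 -1.1  4.2] T [-0.32   0.019  0.123] e6 -0.329 t 13.825
```

move_arm([
  [5, 0, -0.4, 0.1, 0, 0, 0.04],
])

```text
time: 13.95
tool_pos: [0.4987, 0.1601, 0.1447]
tool_rot: [3.135, -0.004, 0.845]
contact_force: [0.4, -2.6, 3.7]
opening: 0.0156
```

```bash
python3 o.py
```

```text
yaw [ 3.135 -0.004  0.845] pos [0.4987 0.1601 0.1447] F [ 0.4 -2.6  3.7] T [-0.389  0.027  0.074] e6 -0.328 t 13.95
```

move_arm([
  [5, 0, 0, 0.1, 0.002, 0, 0.04],
])

```text
time: 14.08
tool_pos: [0.4988, 0.16, 0.1446]
tool_rot: [3.137, -0.004, 0.805]
contact_force: [0.3, -1.5, 2.8]
opening: 0.0155
```

```bash
python3 o.py
```

```text
yaw [ 3.137 -0.004  0.805] pos [0.4988 0.16   0.1446] F [ 0.3 -1.5  2.8] T [-0.118  0.063  0.122] e6 -0.289 t 14.075
```

move_arm([
  [5, 0, 0, 0.1, 0, 0, 0.04],
])

```text
time: 14.2
tool_pos: [0.4989, 0.1601, 0.1446]
tool_rot: [3.137, -0.005, 0.766]
contact_force: [-0.7, -0.8, 3.7]
opening: 0.0159
```

```bash
python3 o.py
```

```text
yaw [ 3.137 -0.005  0.766] pos [0.4989 0.1601 0.1446] F [-0.7 -0.8  3.7] T [-0.025  0.156  0.1  ] e6 -0.297 t 14.2
```

move_arm([
  [5, 0, 0, 0.1, 0, 0, 0.04],
])

```text
time: 14.32
tool_pos: [0.499, 0.1602, 0.1447]
tool_rot: [3.137, -0.005, 0.726]
contact_force: [-0.5, -0.7, 4.0]
opening: 0.0158
```

```bash
python3 o.py
```

```text
yaw [ 3.137 -0.005  0.726] pos [0.499  0.1602 0.1447] F [-0.5 -0.7  4. ] T [-0.061  0.127  0.118] e6 -0.289 t 14.325
```

move_arm([
  [5, 0, 0, 0.1, 0, 0, 0.04],
])

```text
time: 14.45
tool_pos: [0.4991, 0.1603, 0.1447]
tool_rot: [3.137, -0.006, 0.687]
contact_force: [-0.7, -0.1, 2.7]
opening: 0.0154
```

```bash
python3 o.py; python3 chk.py pics/s10.png
```

```text
yaw [ 3.137 -0.006  0.687] pos [0.4991 0.1603 0.1447] F [-0.7 -0.1  2.7] T [-0.07   0.175  0.09 ] e6 -0.291 t 14.45
pos [0.4991 0.1603 0.1447] rot [ 3.1368 -0.0057  0.6868] F [-0.66 -0.12  2.74] T [-0.07   0.175  0.09 ] q6 -0.521 14.45
pred dot [387.32 210.93] seen [387.77 210.65]  pred lug face [388.38 219.25]  pred line front [395.56 195.55]
dot err world [-0.0007  0.0007 -0.    ]
```

View pics/s10.png

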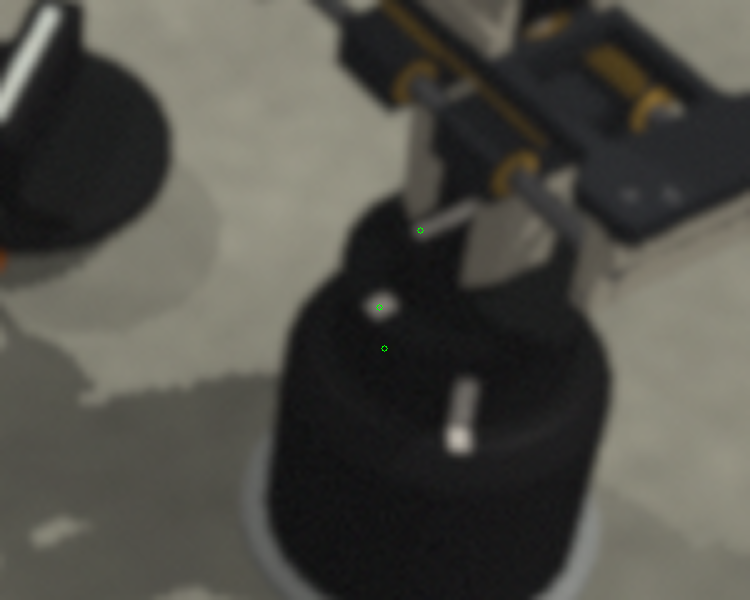

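The cap turns with the hand: its dot (380, 306) sits where predicted, clear of the neck mark (463, 400). I'm continuing to turn.

move_arm([
  [5, 0, 0, 0.2, 0, 0, 0.04],
])

```text
time: 14.62
tool_pos: [0.4992, 0.1605, 0.1446]
tool_rot: [3.137, -0.006, 0.646]
contact_force: [-1.0, -0.8, 4.3]
opening: 0.0155
```

```bash
python3 o.py
```

```text
yaw [ 3.137 -0.006  0.646] pos [0.4992 0.1605 0.1446] F [-1.  -0.8  4.3] T [-0.117  0.322  0.153] e6 -0.408 t 14.625
```

move_arm([
  [5, 0, 0, 0.1, 0, 0, 0.03],
])

```text
time: 14.75
tool_pos: [0.4991, 0.1604, 0.1446]
tool_rot: [3.137, -0.006, 0.617]
contact_force: [-0.6, -1.2, 3.4]
opening: 0.0153
```

```bash
python3 o.py
```

```text
yaw [ 3.137 -0.006  0.617] pos [0.4991 0.1604 0.1446] F [-0.6 -1.2  3.4] T [-0.181  0.258  0.216] e6 -0.111 t 14.75
```

move_arm([
  [5, 0, 0, 0.1, 0, 0, 0.04],
])

```text
time: 14.88
tool_pos: [0.499, 0.1604, 0.1446]
tool_rot: [3.137, -0.006, 0.577]
contact_force: [-0.6, -1.8, 3.9]
opening: 0.0157
```

```bash
python3 o.py
```

```text
yaw [ 3.137 -0.006  0.577] pos [0.499  0.1604 0.1446] F [-0.6 -1.8  3.9] T [-0.311  0.391  0.179] e6 -0.299 t 14.875
```

move_arm([
  [5, 0, 0, 0.1, 0, 0, 0.04],
])

```text
time: 15.0
tool_pos: [0.4986, 0.1601, 0.1445]
tool_rot: [3.137, -0.005, 0.537]
contact_force: [-3.3, -2.5, 5.1]
opening: 0.0155
```

```bash
python3 o.py
```

```text
yaw [ 3.137 -0.005  0.537] pos [0.4986 0.1601 0.1445] F [-3.3 -2.5  5.1] T [-0.469  0.648  0.174] e6 -0.214 t 15.0
```

move_arm([
  [5, 0, 0, 0.1, 0, 0, 0.03],
])

```text
time: 15.12
tool_pos: [0.498, 0.1598, 0.1445]
tool_rot: [3.137, -0.004, 0.507]
contact_force: [-2.8, -2.0, 5.9]
opening: 0.0159
```

```bash
python3 o.py
```

```text
yaw [ 3.137 -0.004  0.507] pos [0.498  0.1598 0.1445] F [-2.8 -2.   5.9] T [-0.304  0.777  0.247] e6 -0.054 t 15.125
```

move_arm([
  [5, 0, 0, 0.1, 0, 0, 0.03],
])

```text
time: 15.25
tool_pos: [0.4973, 0.1596, 0.1445]
tool_rot: [3.138, -0.002, 0.477]
contact_force: [-3.4, -1.1, 6.6]
opening: 0.0157
```

```bash
python3 o.py
```

```text
yaw [ 3.138e+00 -2.000e-03  4.770e-01] pos [0.4973 0.1596 0.1445] F [-3.4 -1.1  6.6] T [-0.27   0.77   0.253] e6 -0.073 t 15.25
```

move_arm([
  [5, 0, 0, 0.1, 0, 0, 0.03],
])

```text
time: 15.38
tool_pos: [0.4965, 0.1595, 0.1445]
tool_rot: [3.138, -0.001, 0.447]
contact_force: [-3.4, -2.7, 5.4]
opening: 0.0155
```

```bash
python3 o.py
```

```text
yaw [ 3.138e+00 -1.000e-03  4.470e-01] pos [0.4965 0.1595 0.1445] F [-3.4 -2.7  5.4] T [-0.29   0.683  0.255] e6 -0.073 t 15.375
```

move_arm([
  [5, 0.8, 0.2, 0.1, 0, 0, 0.03],
])

```text
time: 15.5
tool_pos: [0.4962, 0.1594, 0.1445]
tool_rot: [3.138, 0.002, 0.418]
contact_force: [-6.1, -2.8, 8.4]
opening: 0.0156
```

```bash
python3 o.py
```

```text
yaw [3.138e+00 2.000e-03 4.180e-01] pos [0.4962 0.1594 0.1445] F [-6.1 -2.8  8.4] T [-0.246  0.925  0.359] e6 0.037 t 15.5
```

move_arm([
  [5, 1, 0.4, 0, 0, 0, 0.03],
])

```text
time: 15.62
tool_pos: [0.4961, 0.1594, 0.1445]
tool_rot: [3.139, 0.004, 0.388]
contact_force: [-5.7, -0.5, 7.4]
opening: 0.0157
```

```bash
python3 o.py
```

```text
yaw [3.139 0.004 0.388] pos [0.4961 0.1594 0.1445] F [-5.7 -0.5  7.4] T [-0.046  0.786  0.388] e6 0.083 t 15.625
```

move_arm([
  [5, 1, 0.4, 0, 0, 0, 0.03],
])

```text
time: 15.75
tool_pos: [0.4965, 0.1596, 0.1445]
tool_rot: [3.139, 0.005, 0.358]
contact_force: [-3.0, 0.6, 2.2]
opening: 0.0159
```

```bash
python3 o.py; python3 chk.py pics/s11.png
```

```text
yaw [3.139 0.005 0.358] pos [0.4965 0.1596 0.1445] F [-3.   0.6  2.2] T [0.12  0.225 0.06 ] e6 -0.251 t 15.75
pos [0.4965 0.1596 0.1445] rot [3.1395 0.0047 0.358 ] F [-3.04  0.65  2.22] T [0.12  0.225 0.06 ] q6 -0.191 15.75
pred dot [383.46 204.9 ] seen [383.94 204.9 ]  pred lug face [385.04 213.85]  pred line front [392.78 191.32]
dot err world [-0.0001  0.0008  0.    ]
```

View pics/s11.png

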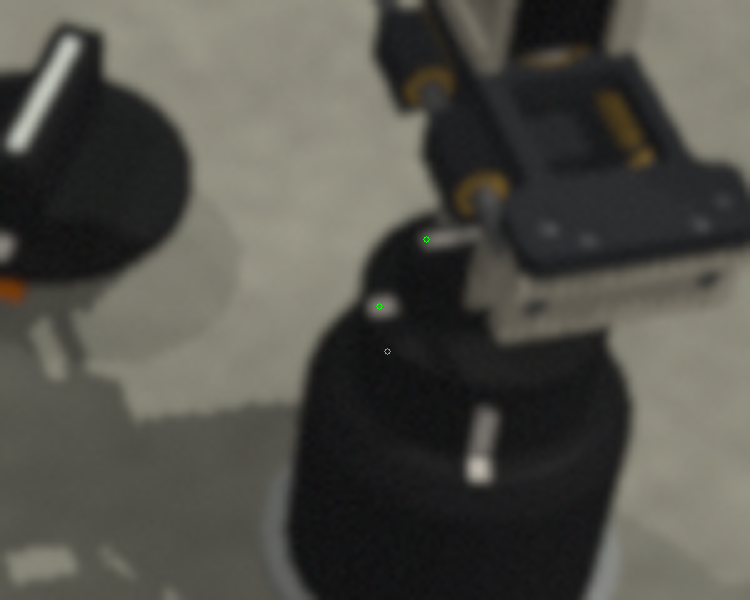

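The torque built to 0.39 N m and then dropped to 0.06, which is the click. The cap still sits on the neck (dot at 380, 306). I'll turn a little further to confirm it stays low.

move_arm([
  [5, 0, 0, 0, 0, 0, 0.03],
])

```text
time: 15.92
tool_pos: [0.4968, 0.1597, 0.1445]
tool_rot: [3.139, 0.004, 0.326]
contact_force: [-3.2, -0.7, 4.0]
opening: 0.0159
```

```bash
python3 o.py
```

```text
yaw [3.139 0.004 0.326] pos [0.4968 0.1597 0.1445] F [-3.2 -0.7  4. ] T [0.053 0.22  0.107] e6 -0.324 t 15.925
```

move_arm([
  [5, 0, 0, 0, 0, 0, 0],
  [5, 0, 0, 0, 0, 0, 0],
])

```text
time: 16.18
tool_pos: [0.4968, 0.1597, 0.1445]
tool_rot: [3.139, 0.004, 0.326]
contact_force: [-2.3, -0.2, 4.7]
opening: 0.0154
```

```bash
python3 o.py
```

```text
yaw [3.139 0.004 0.326] pos [0.4968 0.1597 0.1445] F [-2.3 -0.2  4.7] T [-0.013  0.176  0.069] e6 0.074 t 16.175
```

The torque stayed low (0.07 to 0.11 N m), so one click is confirmed. Now I'll release and lift away.

move_arm([
  [20, 0, 0, 0, 0, 0, 0],
  [30, 0, 0, 0, 0, 0, 0],
  [45, 0, 0, 0, 0, 0, 0],
  [45, 0, 0, 0, 0, 0, 0],
])

```text
time: 16.68
tool_pos: [0.4975, 0.1597, 0.1437]
tool_rot: [3.139, 0.003, 0.326]
contact_force: [0.5, -0.2, -0.1]
opening: 0.0432
```

move_arm([
  [45, 0, 0, -8, 0, 0, 0],
  [45, 0, 0, -20, 0, 0, 0],
  [45, 0, 0, -35, 0, 0, 0],
  [45, 0, 0, -35, 0, 0, 0],
  [45, 0, 0, -25, 0, 0, 0],
  [45, -5, -40, -10, 0, 0, 0],
  [45, -15, -50, 0, 0, 0, 0],
  [45, -15, -45, 0, 0, 0, 0],
  [45, 0, 0, 0, 0, 0, 0],
])

```text
time: 17.8
tool_pos: [0.4204, 0.2798, 0.2859]
tool_rot: [3.14, -0.003, 0.323]
contact_force: [0.1, -1.0, -0.2]
opening: 0.045
```

```bash
python3 - <<'E'
from cell import robot
from h import *
for n in("top","scene"):
    c=robot.read_camera(n); cv2.imwrite(f"pics/{n}f.png",c["img"][:,:,::-1])
    u,v=map(int,proj(c,(.495,.161,.15))); print(n,u,v)
    cv2.imwrite(f"pics/{n}fz.png",cv2.resize(c["img"][v-40:v+50,u-50:u+50,::-1],None,fx=6,fy=6,interpolation=cv2.INTER_CUBIC))
E
```

```text
top 252 268
scene 406 195
```

View pics/topf.png

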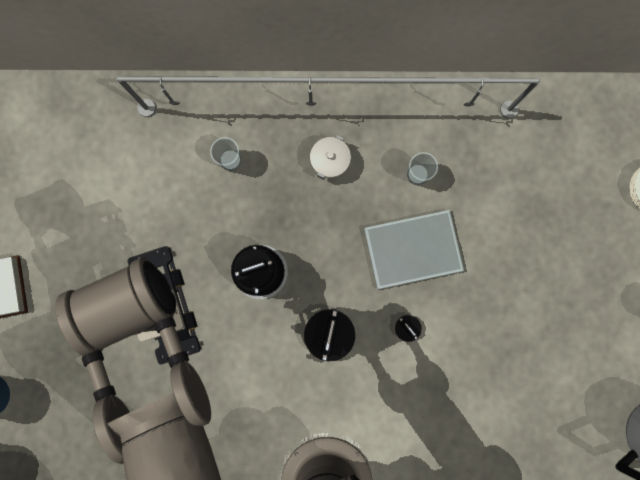

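View pics/scenefz.png

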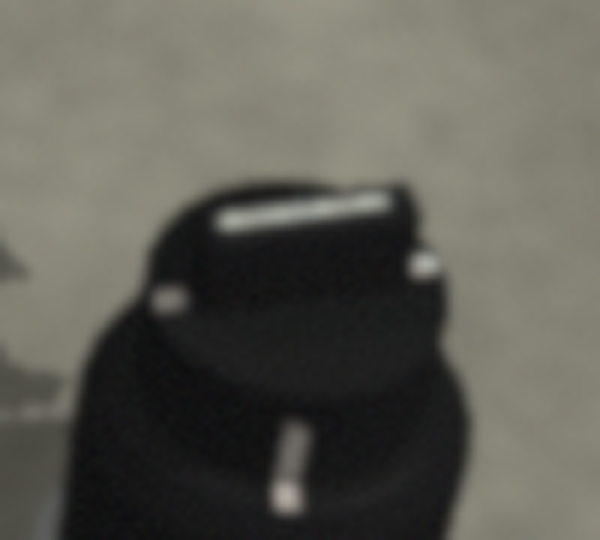

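View pics/scenef.png

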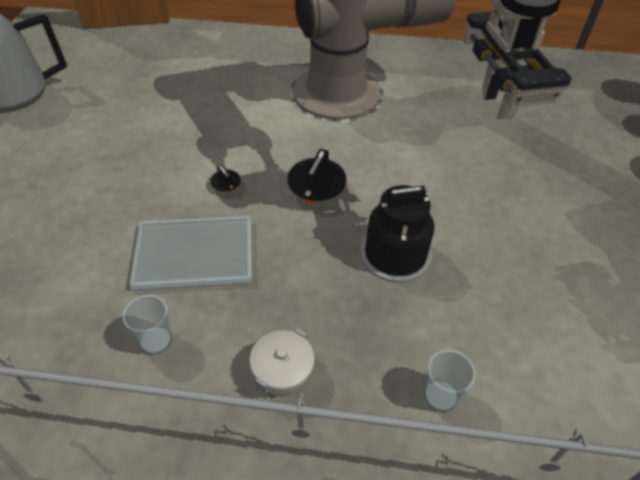

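The cap sits flat on the neck with its ridge turned across the marks. The bystanders look unmoved: glasses at (225, 152) and (423, 167), dish at (330, 157). I'll measure the cap's final pose.

```bash
python3 - <<'E'
from cell import robot
from h import *
for n,pts in(("scene",((384.4,204.6),(426.5,198.8))),("top",((235.5,272.7),(270.5,263)))):
    c=robot.read_camera(n); g=c["img"].min(2).astype(float); Y,X=np.mgrid[0:480,0:640]; Q=[]
    for u,v in pts:
        for _ in range(6):
            w=np.clip(g-70,0,None)*(np.hypot(X-u,Y-v)<2.3); u,v=(X*w).sum()/w.sum(),(Y*w).sum()/w.sum()
        Q.append(at(c,u,v,.138)); print(n,round(u,2),round(v,2),Q[-1].round(4))
    d=Q[1]-Q[0]; print("mid",((Q[0]+Q[1])/2).round(4),"len",np.linalg.norm(d).round(4),"yaw",np.arctan(d[1]/d[0]).round(3))
    for t in("glass_a","sugar"): print(t,[(d["conf"],d["rect"]) for d in robot.look_for(t,n)])
s=robot.observe(); print(s["contact_force"].round(2))
E
```

```text
scene 383.54 204.51 [0.5086 0.1245 0.138 ]
scene 426.56 198.47 [0.4841 0.1957 0.138 ]
mid [0.4964 0.1601 0.138 ] len 0.0753 yaw -1.239
glass_a [(0.76, [123.1, 293.5, 47.7, 62.6]), (0.6, [421.0, 349.1, 53.0, 65.4])]
sugar [(0.84, [245.1, 329.3, 69.8, 64.9])]
top 236.56 273.37 [0.4843 0.1963 0.138 ]
top 269.17 262.22 [0.5088 0.1261 0.138 ]
mid [0.4965 0.1612 0.138 ] len 0.0744 yaw -1.236
glass_a [(0.94, [406.0, 153.1, 33.9, 32.8]), (0.81, [211.5, 139.0, 29.1, 31.4])]
sugar [(0.88, [308.8, 134.5, 44.9, 45.4]), (0.72, [237.7, 249.2, 34.8, 38.2])]
[ 0.76 -0.44  0.08]
```

```bash
python3 -c "
from cell import robot
print(robot.hand_in())"
```

```text
the job is handed in; nothing more can be done
None
```

The caddy is closed: I set the cap on the neck, turned it clockwise to one click, let go and handed the job in at about 18 s. No verdict was reported.

- **Setting the cap:** I took the middle-sized cap from the tray and lowered it with its lugs through the two gaps. It seated on the rim with about 8 N of contact.
- **The click:** Near 1.1 rad past the gap the core met its stop. Torque built to about 0.39 N m, then dropped to 0.06, and stayed near 0.1 when I turned slightly further. The 0.39 N m includes about 0.1 N m of rubbing. While turning, the cap first pivoted on one lug, so I held it centred with a small sideways correction.
- **Final position:** Both cameras put the cap's centre about 1.5 mm from the neck's centre at the seated height. The ridge is turned 1.30 rad from the gaps, which puts the lugs at about 1.12 rad, under the ledge.
- **Surroundings:** The gripper is clear. The glasses, sugar dish and tray look where they were, with detector boxes matching to within a few pixels.
- **Not confirmed directly:** The clutch slip can't be seen. One click is inferred from the torque drop and the angle (1.30 rad turned, against a stop near 1.1). No check failed.

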